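# Pump up the pellet press

### The job

Fit the loose red handle sleeve onto the bare stub of the press's hand pump, fully home against the brass collar. Then pump it three full strokes, each right down and fully back up, and leave the handle on the lever, up and let go. Do not knock over or push aside the jars, bottle or mortar.

Things in the scene. Friction and masses are not known exactly. Their poses are not given: they have to be found in the camera images.
- sleeve: Loose pump handle: a rigid tube 140 mm long, 34 mm outer diameter, steel with a red grip on the upper 85 mm, about 0.25 kg. Stands upright on the bench at the start, open end down. Origin at the centre of the open end; z runs along it to the closed red end. Bore 24 mm in diameter, 100 mm deep.
- sleeve_mouth (a point): Centre of the sleeve's open end (axes as sleeve).
- sleeve_top (a point): Centre of the sleeve's closed red end, 140 mm from the open end.
- pump: Blue hand pump and two-column pellet press bolted down on one 200 x 340 mm plate. Origin on the bench below the lever pivot; y along the pivot, z up; the lever leans to -x, towards the robot, with nothing under it. Pump cheeks reach 118 mm high, y +-31; tank at x 45 to 140, 88 high; gauge at (95, 72), 95 high; press at x 0 to 120, y 135 to 265, 240 mm high.
- pivot (a point): The lever's hinge, 100 mm above the bench over the origin of pump; axis along the pump's y.
- stub_seat (a point): Centre of the upper face of the brass collar (38 mm diameter) on the lever, 50 mm from the pivot, against which the sleeve's open end comes to rest. Its z runs along the lever's stub, outwards; with the lever up that is 26 degrees (0.45 rad) from vertical, leaning to the pump's -x. Moves with the lever.
- stub_tip (a point): Outer end of the bare steel stub, 65 mm beyond the collar; the stub is 20 mm in diameter with a conical nose 14 mm long (8 mm wide at the end).
- lever (a joint): Angle of the pump lever in rad: 0 up (its spring holds it there), grows as it is pressed down towards the pump's -x, lower stop at 0.65 (63 degrees from vertical). Needs about 0.6 N m to start and 1.5 N m at the bottom; springs back by itself.
- jar_blue: Bystander: jar with blue pigment, 60 mm diameter, 90 mm tall, flat black lid; origin at the centre of its underside.
- jar_ochre: Bystander: jar with ochre pigment, 60 mm diameter, 100 mm tall, flat black lid; origin at the centre of its underside.
- jar_rose: Bystander: jar with rose pigment, 72 mm diameter, 95 mm tall, flat black lid; origin at the centre of its underside.
- jar_umber: Bystander: jar with dark brown pigment, 68 mm diameter, 85 mm tall, flat black lid; origin at the centre of its underside.
- mortar: Bystander: white ceramic mortar, 140 mm wide, 75 mm tall, its pestle leaning out to 115 mm; origin at the centre of its underside.
- bottle: Bystander: bottle with white cap, 52 mm diameter, 130 mm tall; origin at the centre of its underside.
Things that resemble listed ones, but are neither listed nor needed, are in the scene too. Leave any pink or turquoise look-alike of the sleeve alone.

How it is judged:
On the way, in this order (a step that is already met when the one before it is completed fails the run):
1. the sleeve is fully home on the stub, its open end against the brass collar (within 8 mm), lever up (value of joint lever below 0.08 rad and distance between sleeve_mouth and stub_seat below 0.008 m and angle between the z axis of sleeve_mouth and the z axis of stub_seat, either way round below 0.12 rad), for 0.2 s.
2. first stroke: lever pressed nearly to its lower stop (joint over 0.55 rad) with the sleeve home (value of joint lever above 0.55 rad and distance between sleeve_mouth and stub_seat below 0.008 m and angle between the z axis of sleeve_mouth and the z axis of stub_seat, either way round below 0.12 rad), for 0.03 s.
3. first stroke: lever back up (joint under 0.08 rad) with the sleeve home (all of step 1), for 0.03 s.
4. second stroke: lever pressed nearly to its lower stop (joint over 0.55 rad) with the sleeve home (all of step 2), for 0.03 s.
5. second stroke: lever back up (joint under 0.08 rad) with the sleeve home (all of step 3), for 0.03 s.
6. third stroke: lever pressed nearly to its lower stop (joint over 0.55 rad) with the sleeve home (all of step 4), for 0.03 s.
7. third stroke: lever back up (joint under 0.08 rad) with the sleeve home (all of step 5), for 0.03 s.
At the end, for the whole second after the job is handed in: The sleeve is on the stub with its open end within 8 mm of the collar face and its axis within 0.12 rad of the stub's, the lever is up (joint under 0.08 rad) and the sleeve is at rest (under 0.02 m/s) (all of step 7 and linear speed of sleeve below 0.02 m/s); the robot touches nothing.
It fails at once if a jar, the bottle or the mortar is pushed aside by more than 30 mm (distance of any of jar_blue, jar_ochre, jar_rose, jar_umber, mortar, bottle from where it was at the start of the episode above 0.03 m).
It fails at once if a jar, the bottle or the mortar is tipped by more than 0.5 rad (angle between any of jar_blue, jar_ochre, jar_rose, jar_umber, mortar, bottle's own z axis and vertical above 0.5 rad).
It also fails if it takes over 72 s, if anything falls off the work surface, if the arm or the gripper's body presses on something with over 40 N, if the wrist force passes 120 N, or if a joint passes its speed limit or range.

### The arm

A 6-joint arm with a two-finger parallel gripper is mounted at the origin on the work surface. World frame = base frame: x ahead of the robot, y to its left, z up, the work surface at z = 0. Lengths are in m, angles in rad, forces in N, time in s.
With the tool pointing down it reaches from about 0.35 to 0.975 m from the base axis. Payload 4.9 kg.
Tool frame: the origin (TCP) lies on the centre line of the jaws, within the pads' length; the fingertips stand 19 mm ahead of it and the grasp point (between the pads) is the TCP; z points along the fingers, y is the line along which they close (so a half turn about z gives the same grasp; the last joint's range is limited). The gripper opens to 85 mm and grips with 20 to 120 N. Pads are 22 mm wide; open, the fingers measure 114 mm over their backs; the gripper's body (76 mm by 85 mm) begins 54 mm behind the grasp point. The pads swing forward as they close: fully open they stand 13 mm farther back than shut.
Start: joints at [1.211, 0.053, 1.613, -0, 1.476, -0.119], TCP at [0.149, 0.607, 0.25] pointing down, gripper open.
Joint ranges: [-3.01, 3.01], [-1.01, 2.22], [0.06, 2.58], [-1.02, 4.17], [0.09, 2.62], [-3.14, 3.14]. Speed limits (rad/s): [2.57, 2.57, 3.14, 3.14, 3.14, 3.14].

### API

Orientations are given as a unit quaternion [w, x, y, z].
In Python, from plant import state, grab_frame, ticket, spotter gives the robot as it stands.
- The arm moves only by the tool apply_moves, never from a script. Its argument "series" is a list of rows, each an object of numbers: "jaw": the closure, from 0 (fully open) to 1 (shut); "dx", "dy", "dz": the shift along the tool's x, y, z in mm; "turn": the turn about the tool's z in rad. A call has 1 to 5 rows; each row is the pose to reach, as a shift and turn from the pose commanded when the call began, along the tool's axes at that moment; what a row does not reach only later rows make up. A row lasts 1/12 s, in which the tool goes at most 41.7 mm and 7.16 degrees, less where a joint would pass 70% of its speed; a pose out of reach is approached as far as the arm can. A call with a gripper value outside its range is refused whole. The fingers move at their own pace and stop on an object; the grip force is fixed at half the most. Time passes only in rows, so rows that repeat a pose let the fingers close. It gives the time, the measured TCP pose, the force, the opening and the grip force at its end, in the units of the state.
- state(): the state, without advancing time (a new reading comes with each control period).
- grab_frame(name): name is "scene" or "top" or "wrist"; returns a dict with "pixels" (480x640x3 uint8, red, green, blue), "mtx" (3x3 intrinsics, pixels), "camera_from_world" (4x4, takes a point from world to camera coordinates). Camera axes: x right, y down, z forward; pixel columns grow to the right and rows downward; lengths in m; the calibration is good to about 2 mm. The wrist camera is an equidistant fisheye: a pixel r from the principal point sees the ray r / f radians off the axis. A picture is of the moment at which its call begins. There is no depth.
- ticket.job_done(): hands the job in; it is judged then, once.
Trained networks look in a picture, given as the dict that the camera call returned (one of the last four; its "shot" number tells which), for a name from the list of things; names that differ only in an ending like _2 or _b are one class to them, and where a whole thing is asked for, a point or a joint stands for the part that bears it (a point fixed in the world has none). Each returns a list of dicts, best first, with "conf" (0 to 1); they miss things now and then, are a little off and sometimes report something else, mostly with a low value. They report only what shows in the picture. A call takes as long as a camera call. They do not tell look-alikes from the thing itself.
- spotter.outline_of(picture, target): "region" (480x640 bool, what is visible of it) and "extent" ([left, top, right, bottom] in pixels, round what is visible of it).
The state is a dict: "time": time; "joint_pos": joint angles; "joint_vel": joint speeds; "joint_efforts": joint torques, N m; "tool_pos": TCP position; "tool_rot": TCP orientation; "contact_force": force on the tool from outside, world axes, zero at the start; "ft_torque": the same for the moment, N m; "gripper_width": opening from 0.0 (shut) to 1.0 (fully open); "grasp_force": force on a finger pad.
Only numpy, scipy, OpenCV 4.12 (cv2) and the standard library are available. Lean on these libraries where they do the work, as an engineer would, in place of code of your own. Each camera call takes 0.05 s, during which the arm holds its last target. There are 200 camera calls.

## Working session

There is one attempt and no reset: what is moved stays moved. The work goes in short steps, Python scripts to look and compute and a tool call to move; the robot and the scene stay as the last step left them, time stands still between calls to the robot, and variables do not carry over. Pictures are saved under pics/ and viewed, at most 10 in all, crops included, and the job is handed in when it is done.

Besides the shell and the picture viewer there is one more tool, called after "Call:" as name([rows], argument=value, ...), one row to a line, values as JSON. apply_moves: Moves the arm, as the interface text tells. Its arguments: {"type":"object","properties":{"series":{"type":"array","items":{"type":"object","properties":{"jaw":{"type":"number"},"dx":{"type":"number"},"dy":{"type":"number"},"dz":{"type":"number"},"turn":{"type":"number"}}}}},"required":["series"]}

```bash
mkdir -p pics; ls; python3 - <<'E'
from plant import state, grab_frame, spotter
import cv2,numpy as np,pickle
s=state();print({k:np.round(v,3).tolist() for k,v in s.items()})
for n in ("scene","top"):
    f=grab_frame(n);pickle.dump(f,open(f'{n}0.pkl','wb'))
    cv2.imwrite(f'pics/{n}0.png',f['pixels'][...,::-1])
    print(n,f['mtx'].round(1).tolist(),f['camera_from_world'].round(4).tolist())
    for t in ("sleeve","pump","lever","stub_tip","jar_blue","jar_ochre","jar_rose","jar_umber","mortar","bottle"):
        print(t,[(round(d['conf'],2),[round(float(v)) for v in d['extent']],[round(float(v),1) for v in np.argwhere(d['region']).mean(0)[::-1]]) for d in spotter.outline_of(f,t)])
E
```

```text
pics
{'time': 0.0, 'joint_pos': [1.211, 0.053, 1.614, 0.0, 1.476, -0.119], 'joint_vel': [-0.0, -0.0, -0.001, -0.0, -0.0, -0.001], 'joint_efforts': [-0.001, -39.37, -37.017, -0.0, 0.008, 0.0], 'tool_pos': [0.149, 0.606, 0.249], 'tool_rot': [-0.0, 0.12, 0.993, -0.001], 'contact_force': [0.364, -0.358, -0.22], 'ft_torque': [-0.024, -0.002, 0.009], 'grasp_force': 0.0, 'gripper_width': 0.998}
scene [[457.8, 0.0, 324.6], [0.0, 457.8, 242.1], [0.0, 0.0, 1.0]] [[0.8497, 0.5269, -0.0221, -0.4661], [0.2637, -0.4608, -0.8474, -0.0282], [-0.4567, 0.7142, -0.5304, 1.4536], [0.0, 0.0, 0.0, 1.0]]
sleeve [(0.88, [234, 289, 254, 346], [243.9, 315.6]), (0.84, [240, 265, 262, 318], [251.8, 289.4]), (0.81, [272, 271, 292, 325], [280.3, 298.9]), (0.78, [201, 271, 222, 329], [212.5, 299.9]), (0.56, [281, 239, 296, 290], [289.0, 262.5])]
pump [(0.7, [354, 180, 490, 319], [428.0, 256.1])]
lever [(0.61, [377, 211, 396, 256], [384.2, 236.2])]
stub_tip [(0.8, [372, 210, 400, 259], [384.4, 236.9])]
jar_blue [(0.81, [182, 325, 218, 380], [199.8, 351.4]), (0.45, [139, 394, 186, 459], [159.8, 425.3])]
jar_ochre [(
[... 720 characters left out ...]
 316], [418.7, 304.5]), (0.5, [377, 273, 397, 295], [388.9, 282.6])]
pump [(0.95, [167, 120, 315, 230], [239.8, 176.8])]
lever [(0.84, [267, 189, 286, 208], [277.1, 197.5])]
stub_tip [(0.67, [271, 187, 285, 205], [276.9, 197.1]), (0.62, [445, 264, 476, 297], [459.5, 278.9])]
jar_blue [(0.91, [445, 267, 473, 295], [459.5, 278.8])]
jar_ochre [(0.96, [410, 211, 440, 244], [426.7, 228.8]), (0.51, [380, 272, 400, 294], [388.6, 282.9])]
jar_rose [(0.95, [201, 293, 235, 324], [215.6, 308.7])]
jar_umber [(0.74, [500, 235, 541, 271], [520.6, 253.1]), (0.66, [203, 294, 234, 325], [215.5, 308.6])]
mortar [(0.6, [114, 277, 168, 336], [139.3, 307.1])]
bottle [(0.97, [109, 245, 143, 272], [125.6, 255.6])]
```

View pics/scene0.png

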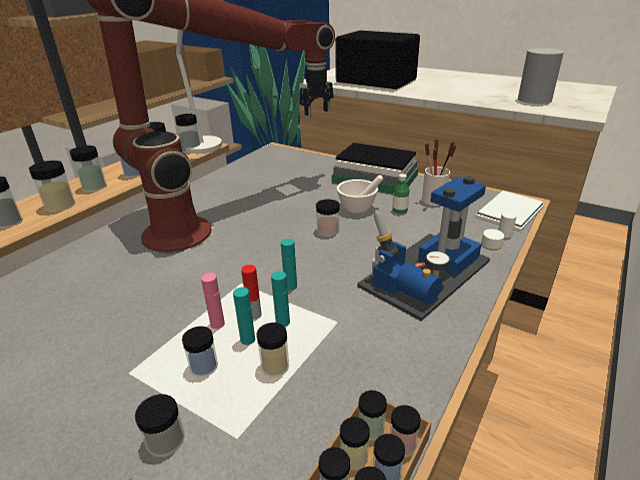

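View pics/top0.png

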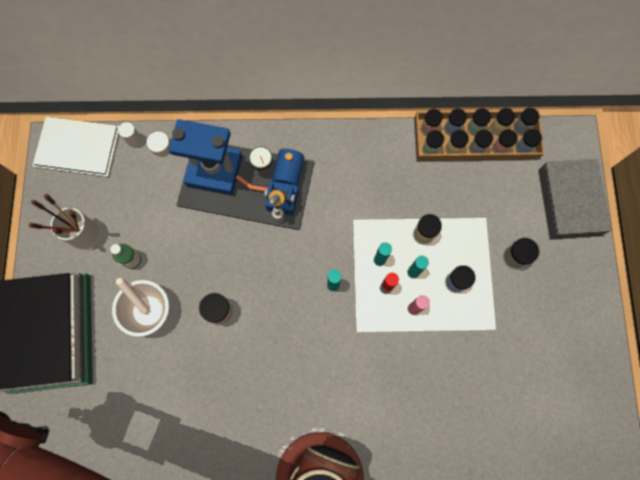

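Scene picture: the red sleeve is at about (250,285), partly behind a turquoise tube, and the pump lever is at about (384,235). Top picture: the sleeve's cap is at (392,281), with turquoise look-alikes at (384,250), (420,265) and (334,278) and a pink one at (421,304). The stub is at (278,205).

```bash
cat > h.py <<'E'
import numpy as np,cv2,pickle
def proj(f,P):
    P=np.atleast_2d(P);T=f['camera_from_world'];q=P@T[:3,:3].T+T[:3,3];p=q@f['mtx'].T;return p[:,:2]/p[:,2:]
def at_z(f,uv,z):
    T=f['camera_from_world'];R=T[:3,:3];c=-R.T@T[:3,3];d=R.T@np.linalg.inv(f['mtx'])@[uv[0],uv[1],1];return c+d*(z-c[2])/d[2]
def tri(fs,uvs):
    from scipy.optimize import least_squares
    x0=at_z(fs[0],uvs[0],.15)
    r=least_squares(lambda X:np.concatenate([proj(f,X)[0]-u for f,u in zip(fs,uvs)]),x0);return r.x,np.abs(r.fun).max()
def cyl(x,y,r,z0,z1):
    a=np.linspace(0,2*np.pi,40);return np.vstack([np.c_[x+r*np.cos(a),y+r*np.sin(a),0*a+z] for z in(z0,z1)])
def red(f,box):
    p=f['pixels'].astype(int);m=(p[...,0]>110)&(p[...,1]<50)&(p[...,2]<50);l,t,r,b=box;k=np.zeros_like(m);k[t:b,l:r]=m[t:b,l:r];return k
def fitcyl(f,m,r,z0,z1,x0):
    from scipy.optimize import least_squares
    v,u=np.nonzero(m);bb=np.array([u.min(),v.min(),u.max()+1,v.max()+1])-.5
    g=lambda q:(lambda h:np.r_[h.min(0),h.max(0)]-bb)(proj(f,cyl(q[0],q[1],r,z0,z1)))
    s=least_squares(g,x0);return s.x,s.fun
E
python3 - <<'E'
from h import *
S=pickle.load(open('scene0.pkl','rb'));T=pickle.load(open('top0.pkl','rb'))
m=red(T,(370,260,410,305));x0=at_z(T,(392,281),.12)[:2]
print('top',m.sum(),fitcyl(T,m,.017,.055,.14,x0))
m=red(S,(225,250,275,320));print('scene',m.sum(),fitcyl(S,m,.017,.055,.14,x0))
# lookalike tops/jars from top view
for n,uv,z in [('turqA',(384,247),.14),('turqB',(421,262),.14),('turqC',(334,275),.14),('pink',(423,301),.14),('ochre',(430,225),.1),('blue',(462,277),.09),('umber',(525,251),.085),('rose',(214,308),.095),('mortar',(141,308),.04),('bottle',(121,252),.13)]:
    print(n,at_z(T,uv,z).round(3))
a=S['pixels'][170:320,350:500];b=T['pixels'][112:237,167:322]
a=cv2.resize(a,(400,400),interpolation=cv2.INTER_CUBIC);b=cv2.resize(b[60:125,80:145],(400,400),interpolation=cv2.INTER_CUBIC)
c=cv2.resize(S['pixels'][200:270,360:430],(400,400),interpolation=cv2.INTER_CUBIC)
cv2.imwrite('pics/c1.png',np.hstack([c,b])[...,::-1])
E
```

```text
top 24 (array([ 0.46098159, -0.17918155]), array([-3.57492921, -4.11857033,  3.37160365,  4.28059259]))
scene 327 (array([ 0.46158582, -0.18268217]), array([-0.86398315, -0.67883078,  0.90105166,  0.56438042]))
turqA [ 0.538 -0.164  0.14 ]
turqB [ 0.5   -0.251  0.14 ]
turqC [ 0.472 -0.041  0.14 ]
pink [ 0.406 -0.251  0.14 ]
ochre [ 0.602 -0.287  0.1  ]
blue [ 0.47 -0.36  0.09]
umber [ 0.534 -0.526  0.085]
rose [0.403 0.251 0.095]
mortar [0.413 0.445 0.04 ]
bottle [0.539 0.473 0.13 ]
```

View pics/c1.png

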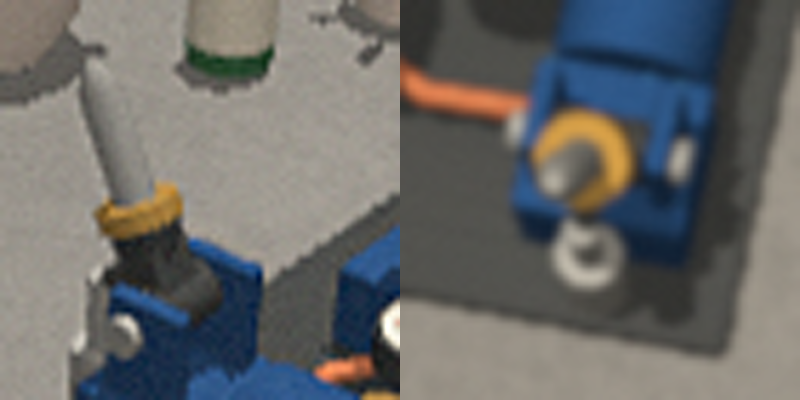

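The crop shows the stub tip at scene px (376.1,211.4) and top px (271.4,201.6). The collar face is at scene (384.0,234.8) and top (276.7,198.0). The front plate edge runs from top (247,219.1) to (299.8,229.2).

```bash
python3 - <<'E'
from h import *
from scipy.optimize import least_squares
S=pickle.load(open('scene0.pkl','rb'));T=pickle.load(open('top0.pkl','rb'))
t=tri([S,T],[(376.1,211.4),(271.4,201.6)]);c=tri([S,T],[(384.0,234.8),(276.7,198.0)])
print('tip',t,'seat',c,np.linalg.norm(t[0]-c[0]))
a,b=at_z(T,(247,219.1),.01),at_z(T,(299.8,229.2),.01);d=a-b;print('plate yaw',np.arctan2(-d[0],d[1]))
a,b=at_z(T,(299.8,229.2),.01),at_z(T,(310.4,185),.01);d=b-a;print('plate yaw2',np.arctan2(d[1],d[0]))
sa=.45
loc=np.array([[-.115*np.sin(sa),0,.1+.115*np.cos(sa)],[-.05*np.sin(sa),0,.1+.05*np.cos(sa)]])
def W(q):
    R=np.array([[np.cos(q[2]),-np.sin(q[2]),0],[np.sin(q[2]),np.cos(q[2]),0],[0,0,1]]);return loc@R.T+[q[0],q[1],0]
obs={0:[(376.1,211.4),(384.0,234.8)],1:[(271.4,201.6),(276.7,198.0)]}
g=lambda q:np.concatenate([(proj(f,W(q))-obs[i]).ravel() for i,f in enumerate((S,T))])
r=least_squares(g,[.62,.07,-.2]);print(r.x,r.fun.round(1));print(W(r.x))
E
```

```text
tip (array([0.63898728, 0.10377672, 0.1984547 ]), np.float64(0.015498143895058547)) seat (array([0.66629694, 0.09578495, 0.1430428 ]), np.float64(0.3138654553741276)) 0.0622909732485804
plate yaw -0.21147654672637844
plate yaw2 -0.23663843371009266
[ 0.68729612  0.0897214  -0.25187369] [-0.3 -1.6 -0.4 -0.5  0.5 -0.6  0.  -0.5]
[[0.63885339 0.10218759 0.20355142]
 [0.66623406 0.09514148 0.14502236]]
```

Call:
apply_moves([
  {"dx": -34,"dy": -24,"jaw": 0.35},
  {"dx": -68,"dy": -47,"jaw": 0.35},
  {"dx": -102,"dy": -71,"jaw": 0.35},
  {"dx": -136,"dy": -95,"jaw": 0.35},
  {"dx": -170,"dy": -118,"jaw": 0.35},
])

```text
invalid input at $.series[0]: expected keys jaw, dx, dy, dz, turn
```

Call:
apply_moves([
  {"dx": -22,"dy": -34,"jaw": 0.35},
  {"dx": -44,"dy": -68,"jaw": 0.35},
  {"dx": -64,"dy": -104,"jaw": 0.35},
  {"dx": -84,"dy": -140,"jaw": 0.35},
  {"dx": -104,"dy": -176,"jaw": 0.35},
])

```text
invalid input at $.series[0]: expected keys jaw, dx, dy, dz, turn
```

Call:
apply_moves([
  {"dx": -20,"dy": -36,"jaw": 0.35},
  {"dx": -40,"dy": -72,"jaw": 0.35},
  {"dx": -60,"dy": -108,"jaw": 0.35},
  {"dx": -80,"dy": -144,"jaw": 0.35},
  {"dx": -100,"dy": -180,"jaw": 0.35},
])

```text
invalid input at $.series[0]: expected keys jaw, dx, dy, dz, turn
```

Call:
apply_moves([
  {"dx": -34,"dy": -24,"dz": 0,"turn": 0,"jaw": 0.35},
  {"dx": -68,"dy": -47,"dz": 0,"turn": 0,"jaw": 0.35},
  {"dx": -102,"dy": -71,"dz": 0,"turn": 0,"jaw": 0.35},
  {"dx": -136,"dy": -95,"dz": 0,"turn": 0,"jaw": 0.35},
  {"dx": -170,"dy": -118,"dz": 0,"turn": 0,"jaw": 0.35},
])

```text
time: 1.52
tool_pos: [0.2868, 0.4503, 0.2504]
tool_rot: [0.0, 0.12, 0.993, 0.0]
contact_force: [0.0, 0.7, 0.2]
gripper_width: 0.649
grasp_force: 0.0
```

Call:
apply_moves([
  {"dx": -22,"dy": -34,"dz": 0,"turn": 0,"jaw": 0.35},
  {"dx": -44,"dy": -68,"dz": 0,"turn": 0,"jaw": 0.35},
  {"dx": -64,"dy": -104,"dz": 0,"turn": 0,"jaw": 0.35},
  {"dx": -84,"dy": -140,"dz": 0,"turn": 0,"jaw": 0.35},
  {"dx": -104,"dy": -176,"dz": 0,"turn": 0,"jaw": 0.35},
])

```text
time: 1.93
tool_pos: [0.3451, 0.2544, 0.2505]
tool_rot: [0.0, 0.12, 0.993, 0.0]
contact_force: [1.0, 0.1, -0.5]
gripper_width: 0.651
grasp_force: 0.0
```

Call:
apply_moves([
  {"dx": -20,"dy": -36,"dz": 0,"turn": 0,"jaw": 0.35},
  {"dx": -40,"dy": -72,"dz": 0,"turn": 0,"jaw": 0.35},
  {"dx": -60,"dy": -108,"dz": 0,"turn": 0,"jaw": 0.35},
  {"dx": -80,"dy": -144,"dz": 0,"turn": 0,"jaw": 0.35},
  {"dx": -100,"dy": -180,"dz": 0,"turn": 0,"jaw": 0.35},
])

```text
time: 2.35
tool_pos: [0.3993, 0.0555, 0.2508]
tool_rot: [0.001, 0.12, 0.993, 0.0]
contact_force: [0.9, 1.3, -0.3]
gripper_width: 0.651
grasp_force: 0.0
```

Call:
apply_moves([
  {"dx": -20,"dy": -36,"dz": 0,"turn": 0,"jaw": 0.35},
  {"dx": -39,"dy": -72,"dz": 0,"turn": 0,"jaw": 0.35},
  {"dx": -58,"dy": -108,"dz": 0,"turn": 0,"jaw": 0.35},
  {"dx": -77,"dy": -144,"dz": 0,"turn": 0,"jaw": 0.35},
  {"dx": -96,"dy": -180,"dz": 0,"turn": 0,"jaw": 0.35},
])

```text
time: 2.77
tool_pos: [0.4496, -0.1425, 0.2507]
tool_rot: [0.001, 0.12, 0.993, -0.0]
contact_force: [0.5, 0.8, 0.3]
gripper_width: 0.649
grasp_force: 0.0
```

Call:
apply_moves([
  {"dx": -20,"dy": -35,"dz": 0,"turn": 0,"jaw": 0.35},
  {"dx": -20,"dy": -35,"dz": 0,"turn": 0,"jaw": 0.35},
  {"dx": -20,"dy": -35,"dz": 0,"turn": 0,"jaw": 0.35},
])

```text
time: 3.02
tool_pos: [0.4606, -0.1808, 0.25]
tool_rot: [-0.001, 0.122, 0.993, 0.0]
contact_force: [-0.3, 1.4, -1.1]
gripper_width: 0.653
grasp_force: 0.0
```

```bash
python3 - <<'E'
from h import *
from plant import grab_frame,state
f=grab_frame("wrist");pickle.dump(f,open('w1.pkl','wb'));print(f['mtx'].round(1).tolist(),state()['tool_pos'])
p=f['pixels'].astype(int);m=(p[...,0]>90)&(p[...,1]<.4*p[...,0])&(p[...,2]<.4*p[...,0])
n,l,st,c=cv2.connectedComponentsWithStats(m.astype(np.uint8));
for i in range(1,n):
    if st[i,4]>80:print(st[i],c[i])
def fproj(f,P):
    T=f['camera_from_world'];q=np.atleast_2d(P)@T[:3,:3].T+T[:3,3];r=np.hypot(q[:,0],q[:,1]);th=np.arctan2(r,q[:,2]);K=f['mtx'];return np.c_[K[0,2]+K[0,0]*th*q[:,0]/r,K[1,2]+K[1,1]*th*q[:,1]/r]
print(fproj(f,[[.461,-.18,.14],[.461,-.18,.0],[.5,-.251,.14],[.406,-.251,.14]]))
cv2.imwrite('pics/w1.png',f['pixels'][...,::-1])
E
```

```text
[[371.6, 0.0, 321.7], [0.0, 371.6, 239.7], [0.0, 0.0, 1.0]] [ 0.46045165 -0.17946856  0.25007911]
[ 300  198   47   71 2641] [323.15827338 234.79136691]
[[323.91983005 245.70634533]
 [323.08623258 200.154298  ]
 [243.08733184 315.91705779]
 [200.2115435  194.19924325]]
```

View pics/w1.png

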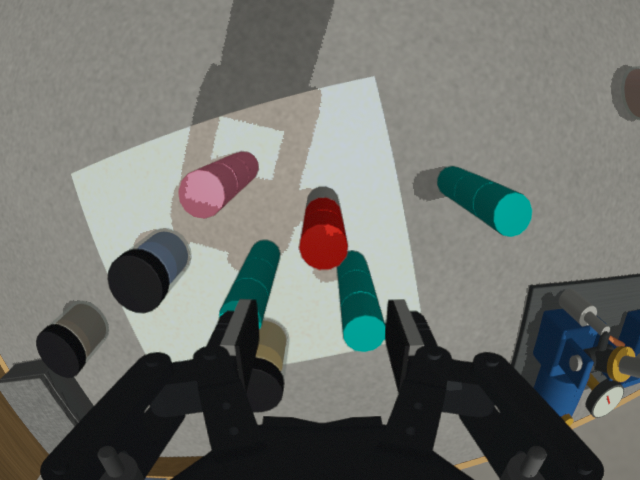

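Wrist picture: the red cap's centre is at about (323.5,246), which matches the prediction of (323.9,245.7). So the sleeve is at (0.461,-0.180), and I'll descend and grip.

Call:
apply_moves([
  {"dx": 0,"dy": 0,"dz": 38,"turn": 0,"jaw": 0.35},
  {"dx": 0,"dy": 0,"dz": 76,"turn": 0,"jaw": 0.35},
  {"dx": 0,"dy": 0,"dz": 112,"turn": 0,"jaw": 0.35},
  {"dx": 0,"dy": 0,"dz": 112,"turn": 0,"jaw": 0.35},
])

```text
time: 3.4
tool_pos: [0.4558, -0.1749, 0.1305]
tool_rot: [-0.007, 0.119, 0.993, 0.003]
contact_force: [-1.0, 1.3, -1.0]
gripper_width: 0.65
grasp_force: 0.0
```

Call:
apply_moves([
  {"dx": 0,"dy": 0,"dz": 0,"turn": 0,"jaw": 0.8},
  {"dx": 0,"dy": 0,"dz": 0,"turn": 0,"jaw": 0.8},
  {"dx": 0,"dy": 0,"dz": 0,"turn": 0,"jaw": 0.8},
  {"dx": 0,"dy": 0,"dz": 0,"turn": 0,"jaw": 0.8},
])

```text
time: 3.73
tool_pos: [0.4619, -0.1794, 0.1408]
tool_rot: [0.002, 0.12, 0.993, -0.001]
contact_force: [-0.3, -0.6, -2.0]
gripper_width: 0.373
grasp_force: 59.6
```

Call:
apply_moves([
  {"dx": 0,"dy": 0,"dz": 2,"turn": 0,"jaw": 0.8},
  {"dx": 5,"dy": 0,"dz": 2,"turn": 0,"jaw": 0.8},
  {"dx": 10,"dy": 0,"dz": 2,"turn": 0,"jaw": 0.8},
  {"dx": 15,"dy": 0,"dz": 2,"turn": 0,"jaw": 0.8},
])

```text
time: 4.07
tool_pos: [0.4496, -0.1771, 0.141]
tool_rot: [0.006, 0.12, 0.993, -0.002]
contact_force: [2.9, -0.9, 3.2]
gripper_width: 0.377
grasp_force: 60.6
```

```bash
cat >> h.py <<'E'
def fproj(f,P):
    T=f['camera_from_world'];q=np.atleast_2d(P)@T[:3,:3].T+T[:3,3];r=np.hypot(q[:,0],q[:,1]);th=np.arctan2(r,q[:,2]);K=f['mtx'];return np.c_[K[0,2]+K[0,0]*th*q[:,0]/r,K[1,2]+K[1,1]*th*q[:,1]/r]
def look(tag,save=True):
    """fit sleeve pose: tilt toward tool x, mouth position, from wrist (+scene) red pixels"""
    from plant import grab_frame,state
    from scipy.spatial.transform import Rotation as Ro
    from scipy.optimize import minimize
    s=state();q=np.array(s['tool_rot']);R=Ro.from_quat(q[[1,2,3,0]]).as_matrix();tp=np.array(s['tool_pos'])
    fs=[(grab_frame(n),pr) for n,pr in(("wrist",fproj),("scene",proj))]
    ms=[]
    for f,pr in fs:
        p=f['pixels'].astype(int);m=(p[...,0]>80)&(p[...,1]<.35*p[...,0])&(p[...,2]<.35*p[...,0])
        n,l,st,c=cv2.connectedComponentsWithStats(m.astype(np.uint8));e=pr(f,[tp])[0]
        ok=[i for i in range(1,n) if st[i,4]>60 and np.hypot(*(c[i]-e))<90]
        ms.append(np.isin(l,ok))
        if save: cv2.imwrite(f'pics/{tag}_{len(ms)}.png',f['pixels'][...,::-1])
    def mod(v):
        a,b,ox,oy,oz=v;u=np.array([np.sin(a),np.sin(b),-np.sqrt(1-np.sin(a)**2-np.sin(b)**2)])
        top=np.array([ox,oy,oz]);e1=np.cross(u,[0,1,0]);e1/=np.linalg.norm(e1);e2=np.cross(u,e1);t=np.linspace(0,6.28,40)[:,None]
        ring=.017*(np.cos(t)*e1+np.sin(t)*e2)
        return u,top,np.vstack([top+ring,top-.085*u+ring])
    def cost(v,full=False):
        _,_,P=mod(v);W=P@R.T+tp;o=[]
        for (f,pr),m in zip(fs,ms):
            h=cv2.convexHull(pr(f,W).astype(np.float32)*16).astype(np.int32);k=np.zeros(m.shape,np.uint8);cv2.fillConvexPoly(k,h,255,cv2.LINE_AA,4);k=k/255.
            o.append(1-np.minimum(k,m).sum()/max(1,np.maximum(k,m).sum()))
        return o if full else o[0]+.5*o[1]
    best=min((minimize(cost,[a,0,0.03*np.sin(a),0,-.01],method='Nelder-Mead',options=dict(initial_simplex=np.array([a,0,0,0,-.005])+np.vstack([np.zeros(5),np.diag([.15,.1,.01,.005,.01])]),maxiter=400)) for a in(0,.25,.5)),key=lambda r:r.fun)
    u,top,_=mod(best.x);print(tag,'t',s['time'],'tp',tp.round(4),'F',np.round(s['contact_force'],1),'iou',np.round(cost(best.x,True),2),[int(m.sum()) for m in ms])
    print(' tilt x %.3f y %.3f (tool), top tool mm'%(best.x[0],best.x[1]),(top*1e3).round(1),'mouth tool mm',((top-.14*u)*1e3).round(1),'mouth world',(R@(top-.14*u)+tp).round(4),'u',(R@u).round(3))
E
python3 -c "from h import *;look('a1')"
```

```text
a1 t 4.0667 tp [ 0.4496 -0.1771  0.141 ] F [ 2.9 -0.9  3.2] iou [0.04 0.38] [7741, 394]
 tilt x 0.101 y 0.004 (tool), top tool mm [-2.6 -0.4  4.4] mouth tool mm [-16.7  -1.  143.7] mouth world [ 0.4671 -0.1827 -0.0025] u [-0.107  0.033  0.994]
```

View pics/a1_1.png

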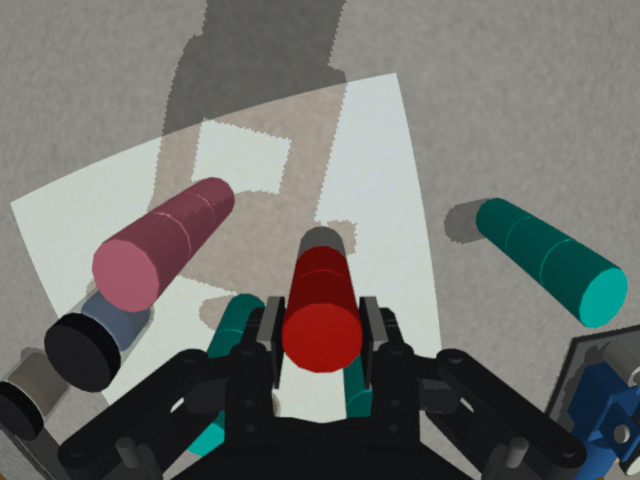

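Wrist view: the sleeve is held between the pads at about (322,300) and is pivoting, tilted 0.10 rad so far. I'll continue along the arc.

Call:
apply_moves([
  {"dx": 10,"dy": 0,"dz": 1,"turn": 0,"jaw": 0.8},
  {"dx": 20,"dy": 0,"dz": 2,"turn": 0,"jaw": 0.8},
  {"dx": 30,"dy": 0,"dz": 4,"turn": 0,"jaw": 0.8},
  {"dx": 40,"dy": 0,"dz": 7,"turn": 0,"jaw": 0.8},
  {"dx": 50,"dy": 0,"dz": 10,"turn": 0,"jaw": 0.8},
])

```text
time: 4.58
tool_pos: [0.4008, -0.1656, 0.1316]
tool_rot: [0.005, 0.12, 0.993, -0.002]
contact_force: [1.5, -0.9, 7.3]
gripper_width: 0.372
grasp_force: 65.6
```

```bash
python3 -c "from h import *;look('a2')"
```

```text
a2 t 4.5833 tp [ 0.4008 -0.1656  0.1316] F [ 1.5 -0.9  7.3] iou [0.04 0.39] [5505, 394]
 tilt x 0.434 y 0.002 (tool), top tool mm [-4.4 -0.6  2.8] mouth tool mm [-63.3  -1.  129.8] mouth world [ 0.4633 -0.1824  0.0025] u [-0.417  0.108  0.903]
```

Call:
apply_moves([
  {"dx": 2,"dy": 0,"dz": -20,"turn": 0,"jaw": 0.8},
  {"dx": 2,"dy": 0,"dz": -60,"turn": 0,"jaw": 0.8},
  {"dx": 2,"dy": 0,"dz": -100,"turn": 0,"jaw": 0.8},
  {"dx": 2,"dy": 0,"dz": -140,"turn": 0,"jaw": 0.8},
  {"dx": 2,"dy": 0,"dz": -180,"turn": 0,"jaw": 0.8},
])

```text
time: 5.1
tool_pos: [0.3951, -0.1628, 0.3089]
tool_rot: [0.001, 0.12, 0.993, -0.0]
contact_force: [1.3, -0.8, -3.0]
gripper_width: 0.371
grasp_force: 64.9
```

Call:
apply_moves([
  {"dx": -5,"dy": 15,"dz": -20,"turn": 0,"jaw": 0.8},
  {"dx": -14,"dy": 45,"dz": -40,"turn": 0,"jaw": 0.8},
  {"dx": -24,"dy": 80,"dz": -50,"turn": 0,"jaw": 0.8},
  {"dx": -34,"dy": 115,"dz": -50,"turn": 0,"jaw": 0.8},
  {"dx": -44,"dy": 150,"dz": -50,"turn": 0,"jaw": 0.8},
])

```text
time: 5.52
tool_pos: [0.4749, -0.0265, 0.3588]
tool_rot: [0.002, 0.121, 0.993, -0.0]
contact_force: [0.4, -1.3, -3.7]
gripper_width: 0.378
grasp_force: 64.9
```

Call:
apply_moves([
  {"dx": -10,"dy": 35,"dz": 0,"turn": 0,"jaw": 0.8},
  {"dx": -20,"dy": 70,"dz": 0,"turn": 0,"jaw": 0.8},
  {"dx": -30,"dy": 105,"dz": 0,"turn": 0,"jaw": 0.8},
  {"dx": -39,"dy": 130,"dz": 0,"turn": 0,"jaw": 0.8},
  {"dx": -39,"dy": 130,"dz": 0,"turn": 0,"jaw": 0.8},
])

```text
time: 5.93
tool_pos: [0.5442, 0.0929, 0.3563]
tool_rot: [0.0, 0.118, 0.993, 0.001]
contact_force: [-1.0, -0.7, -3.1]
gripper_width: 0.375
grasp_force: 64.9
```

```bash
sed -i 's/o\[0\]+.5\*o\[1\]/o[0]/' h.py; python3 -c "
from h import *;look('a3')
a=cv2.imread('pics/a3_1.png');b=cv2.imread('pics/a3_2.png')
cv2.imwrite('pics/a3c.png',np.hstack([cv2.resize(a,(400,300)),cv2.resize(b[130:280,300:500],(400,300),interpolation=cv2.INTER_CUBIC)]))"
```

```text
a3 t 5.9333 tp [0.5442 0.0929 0.3563] F [-1.  -0.7 -3.1] iou [0.02 0.34] [5785, 466]
 tilt x 0.397 y -0.002 (tool), top tool mm [-6.9 -0.7  4.8] mouth tool mm [-61.   -0.4 133.9] mouth world [0.6034 0.0786 0.2223] u [-0.376  0.086  0.922]
```

View pics/a3c.png

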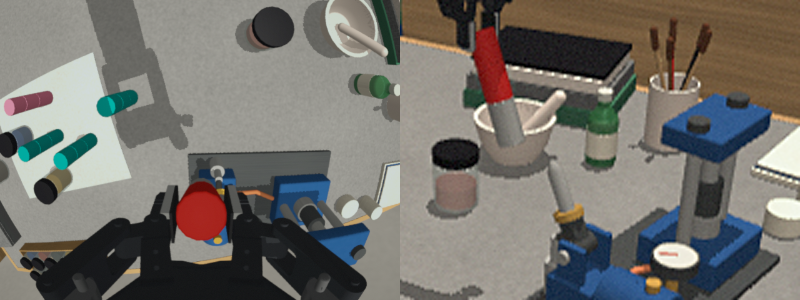

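The crop shows the sleeve held tilted (mouth at about scene px (425,203)), parallel to the stub (tip at about (377,211)). I'll line up above the tip.

Call:
apply_moves([
  {"dx": -10,"dy": 16,"dz": -1,"turn": 0,"jaw": 0.8},
  {"dx": -20,"dy": 32,"dz": -2,"turn": 0,"jaw": 0.8},
  {"dx": -20,"dy": 32,"dz": -2,"turn": 0,"jaw": 0.8},
  {"dx": -20,"dy": 32,"dz": -2,"turn": 0,"jaw": 0.8},
])

```text
time: 6.37
tool_pos: [0.5698, 0.1146, 0.3586]
tool_rot: [-0.0, 0.12, 0.993, -0.0]
contact_force: [0.2, -0.5, -2.3]
gripper_width: 0.374
grasp_force: 64.9
```

```bash
python3 -c "
from h import *;look('a4')
from plant import grab_frame
t=grab_frame('top')['pixels'][165:225,240:320,::-1]
b=cv2.imread('pics/a4_2.png')
cv2.imwrite('pics/a4c.png',np.hstack([cv2.resize(t,(400,300),interpolation=cv2.INTER_CUBIC),cv2.resize(b[160:250,330:450],(400,300),interpolation=cv2.INTER_CUBIC)]))"
```

```text
a4 t 6.3667 tp [0.5698 0.1146 0.3586] F [ 0.2 -0.5 -2.3] iou [0.02 0.31] [5775, 465]
 tilt x 0.398 y -0.000 (tool), top tool mm [-6.7 -0.7  4.8] mouth tool mm [-61.   -0.7 133.8] mouth world [0.6289 0.0993 0.2248] u [-0.376  0.093  0.922]
```

View pics/a4c.png

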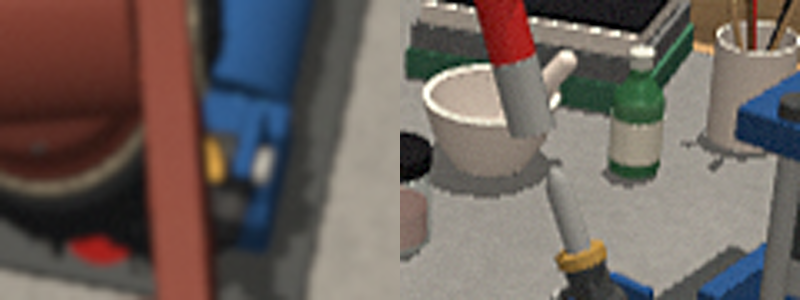

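The crop's right half shows the sleeve mouth at scene px (369,200) and the stub tip at (376,211), so it is nearly in line. I'll check the lateral offset numerically.

```bash
python3 -c "
from h import *
S=pickle.load(open('scene0.pkl','rb'))
m=np.array([.6289,.0993,.2248]);tip=np.array([.639,.1025,.2025])
print('mouth',proj(S,m),'tip',proj(S,tip),'seen 369,200 / 376,211')
for k in(0,.01,.02,.03):print(proj(S,m-k*np.array([-.423,.104,.9])))
for d in np.eye(3)*.01: print('10mm',proj(S,tip+d)-proj(S,tip))
"
```

```text
mouth [[371.94881184 201.67390538]] tip [[375.9192348  210.16979882]] seen 369,200 / 376,211
[[371.94881184 201.67390538]]
[[373.18648256 205.51846262]]
[[374.41952348 209.34863834]]
[[375.64796051 213.16451311]]
10mm [[3.67243446 0.94513777]]
10mm [[ 1.80286737 -1.65833117]]
10mm [[ 0.15216825 -3.6078285 ]]
```

```bash
sed -i "s/m=(p\[...,0\]>80)&(p\[...,1\]<.35\*p\[...,0\])&(p\[...,2\]<.35\*p\[...,0\])/k_=.35 if pr is fproj else .25;m=(p[...,0]>80)\&(p[...,1]<k_*p[...,0])\&(p[...,2]<k_*p[...,0])/; s/return o if full else o\[0\]/return o if full else o[0]+WS*o[1]/" h.py; echo 'WS=.4' >> h.py; python3 - <<'E'
import h;from h import *
for w in(0,.4,2):
    h.WS=w;h.look('a5',False)
E
```

```text
a5 t 6.5167 tp [0.5694 0.1144 0.3585] F [ 0.2 -1.  -2.9] iou [0.02 0.36] [5774, 422]
 tilt x 0.398 y 0.000 (tool), top tool mm [-6.8 -0.7  4.7] mouth tool mm [-61.1  -0.7 133.8] mouth world [0.6286 0.099  0.2248] u [-0.376  0.093  0.922]
a5 t 6.6167 tp [0.5696 0.1146 0.3586] F [-0.3 -0.4 -2.6] iou [0.02 0.34] [5773, 419]
 tilt x 0.402 y 0.000 (tool), top tool mm [-5.7 -0.7  3.5] mouth tool mm [-60.5  -0.7 132.4] mouth world [0.6282 0.0994 0.2262] u [-0.38   0.094  0.92 ]
a5 t 6.7167 tp [0.5697 0.1149 0.3585] F [ 0.2  0.7 -2.2] iou [0.05 0.3 ] [5776, 420]
 tilt x 0.419 y 0.005 (tool), top tool mm [-2.3 -0.5 -0.2] mouth tool mm [-59.3  -1.1 127.7] mouth world [0.627  0.0996 0.2308] u [-0.394  0.102  0.913]
```

Call:
apply_moves([
  {"dx": 0,"dy": 6,"dz": 0,"turn": 0,"jaw": 0.8},
  {"dx": -4,"dy": 6,"dz": 9,"turn": 0,"jaw": 0.8},
  {"dx": -9,"dy": 6,"dz": 18,"turn": 0,"jaw": 0.8},
  {"dx": -13,"dy": 6,"dz": 27,"turn": 0,"jaw": 0.8},
  {"dx": -17,"dy": 6,"dz": 36,"turn": 0,"jaw": 0.8},
])

```text
time: 7.23
tool_pos: [0.5881, 0.117, 0.3203]
tool_rot: [-0.001, 0.12, 0.993, -0.0]
contact_force: [-0.6, -0.2, -2.8]
gripper_width: 0.372
grasp_force: 64.9
```

```bash
python3 -c "
from h import *;look('a6')
from plant import grab_frame
b=cv2.imread('pics/a6_2.png')
cv2.imwrite('pics/a6c.png',cv2.resize(b[160:250,330:450],(600,450),interpolation=cv2.INTER_CUBIC))"
```

```text
a6 t 7.2333 tp [0.5881 0.117  0.3203] F [-0.6 -0.2 -2.8] iou [0.02 0.33] [5787, 400]
 tilt x 0.404 y 0.004 (tool), top tool mm [-5.4 -0.7  3.1] mouth tool mm [-60.4  -1.2 131.9] mouth world [0.6462 0.1014 0.1883] u [-0.379  0.097  0.92 ]
```

View pics/a6c.png

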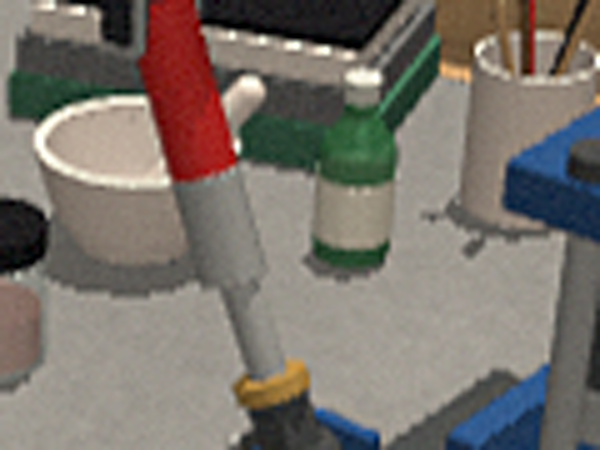

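The crop shows the stub entering the sleeve mouth at about (238,288), with the collar at (272,385). I'll continue along the stub.

Call:
apply_moves([
  {"dx": -4,"dy": 0,"dz": 8,"turn": 0,"jaw": 0.8},
  {"dx": -8,"dy": 0,"dz": 16,"turn": 0,"jaw": 0.8},
  {"dx": -12,"dy": 0,"dz": 24,"turn": 0,"jaw": 0.8},
  {"dx": -12,"dy": 0,"dz": 24,"turn": 0,"jaw": 0.8},
])

```text
time: 7.67
tool_pos: [0.5994, 0.1139, 0.2955]
tool_rot: [-0.002, 0.12, 0.993, -0.0]
contact_force: [-1.0, 0.5, -2.5]
gripper_width: 0.371
grasp_force: 64.9
```

```bash
python3 -c "
from h import *;look('a7')"
```

```text
a7 t 7.6667 tp [0.5994 0.1139 0.2955] F [-1.   0.5 -2.5] iou [0.02 0.35] [5742, 402]
 tilt x 0.410 y 0.000 (tool), top tool mm [-5.5 -0.7  3.2] mouth tool mm [-61.3  -0.8 131.6] mouth world [0.6582 0.0985 0.1636] u [-0.384  0.096  0.919]
```

Call:
apply_moves([
  {"dx": -3,"dy": 0,"dz": 6,"turn": 0,"jaw": 0.8},
  {"dx": -6,"dy": 0,"dz": 12,"turn": 0,"jaw": 0.8},
  {"dx": -8,"dy": 0,"dz": 17,"turn": 0,"jaw": 0.8},
  {"dx": -10,"dy": 0,"dz": 20,"turn": 0,"jaw": 0.8},
  {"dx": -10,"dy": 0,"dz": 20,"turn": 0,"jaw": 0.8},
])

```text
time: 8.18
tool_pos: [0.6091, 0.1118, 0.2768]
tool_rot: [-0.001, 0.12, 0.993, -0.0]
contact_force: [-0.6, -0.2, -2.6]
gripper_width: 0.377
grasp_force: 64.9
```

```bash
python3 -c "
from h import *;look('a8')
b=cv2.imread('pics/a8_2.png')
cv2.imwrite('pics/a8c.png',cv2.resize(b[160:280,330:450],(600,600),interpolation=cv2.INTER_CUBIC))"
```

```text
a8 t 8.1833 tp [0.6091 0.1118 0.2768] F [-0.6 -0.2 -2.6] iou [0.02 0.35] [5802, 392]
 tilt x 0.401 y -0.002 (tool), top tool mm [-6.  -0.6  3.5] mouth tool mm [-60.6  -0.4 132.4] mouth world [0.6676 0.0969 0.1443] u [-0.377  0.092  0.921]
```

View pics/a8c.png

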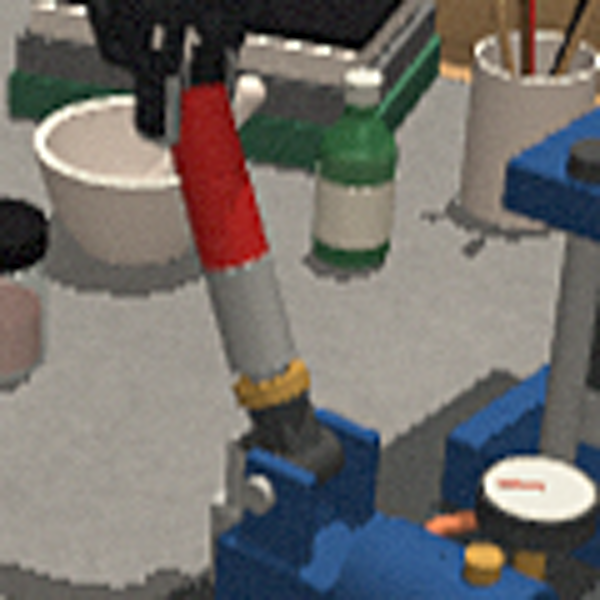

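The sleeve's mouth is now almost on the brass collar, at crop (268,375). I'll push the rest of the way until the force rises.

Call:
apply_moves([
  {"dx": -1,"dy": 0,"dz": 2,"turn": 0,"jaw": 0.8},
  {"dx": -2,"dy": 0,"dz": 4,"turn": 0,"jaw": 0.8},
  {"dx": -3,"dy": 0,"dz": 6,"turn": 0,"jaw": 0.8},
  {"dx": -3,"dy": 0,"dz": 6,"turn": 0,"jaw": 0.8},
])

```text
time: 8.62
tool_pos: [0.6121, 0.1113, 0.2731]
tool_rot: [-0.0, 0.12, 0.993, 0.0]
contact_force: [-4.0, -0.2, 0.6]
gripper_width: 0.373
grasp_force: 65.5
```

Call:
apply_moves([
  {"dx": -1,"dy": 0,"dz": 2,"turn": 0,"jaw": 0.8},
  {"dx": -1,"dy": 0,"dz": 4,"turn": 0,"jaw": 0.8},
  {"dx": -1,"dy": 0,"dz": 4,"turn": 0,"jaw": 0.8},
])

```text
time: 8.87
tool_pos: [0.6127, 0.1113, 0.2731]
tool_rot: [0.0, 0.12, 0.993, 0.0]
contact_force: [-11.4, 0.5, 13.8]
gripper_width: 0.371
grasp_force: 66.8
```

Call:
apply_moves([
  {"dx": 0,"dy": 0,"dz": 0,"turn": 0,"jaw": 0.35},
  {"dx": 0,"dy": 0,"dz": 0,"turn": 0,"jaw": 0.3},
  {"dx": 0,"dy": 0,"dz": -10,"turn": 0,"jaw": 0.3},
  {"dx": 0,"dy": 0,"dz": -40,"turn": 0,"jaw": 0.3},
  {"dx": -10,"dy": 0,"dz": -70,"turn": 0,"jaw": 0.3},
])

```text
time: 9.28
tool_pos: [0.6216, 0.1089, 0.3374]
tool_rot: [-0.002, 0.12, 0.993, -0.0]
contact_force: [0.9, -0.5, 0.8]
gripper_width: 0.699
grasp_force: 0.0
```

Call:
apply_moves([
  {"dx": -10,"dy": 0,"dz": 0,"turn": 0,"jaw": 0.3},
  {"dx": -20,"dy": 0,"dz": 0,"turn": 0,"jaw": 0.3},
])

```text
time: 9.45
tool_pos: [0.6441, 0.1037, 0.3422]
tool_rot: [0.003, 0.12, 0.993, 0.001]
contact_force: [0.0, 0.7, -0.5]
gripper_width: 0.704
grasp_force: 0.0
```

```bash
python3 -c "
import h;from h import *;h.WS=0;h.look('b1');h.WS=1;look('b2')
b=cv2.imread('pics/b2_2.png')
cv2.imwrite('pics/b1c.png',np.hstack([cv2.resize(b[160:280,330:450],(400,400),interpolation=cv2.INTER_CUBIC),cv2.resize(cv2.imread('pics/b2_1.png')[80:480,120:520],(400,400))]))"
```

```text
b1 t 9.45 tp [0.6441 0.1037 0.3422] F [ 0.   0.7 -0.5] iou [1.   0.98] [0, 409]
 tilt x 0.000 y 0.000 (tool), top tool mm [ 0.  0. -5.] mouth tool mm [  0.   0. 135.] mouth world [0.645  0.1038 0.2073] u [-0.007 -0.     1.   ]
b2 t 9.55 tp [0.6432 0.1033 0.3374] F [-0.1 -0.2  0.1] iou [1.   0.34] [0, 406]
 tilt x 0.534 y 0.143 (tool), top tool mm [  9.  -36.5  42. ] mouth tool mm [-62.2 -56.5 160.8] mouth world [0.69   0.0334 0.1765] u [-0.459  0.261  0.849]
```

View pics/b1c.png

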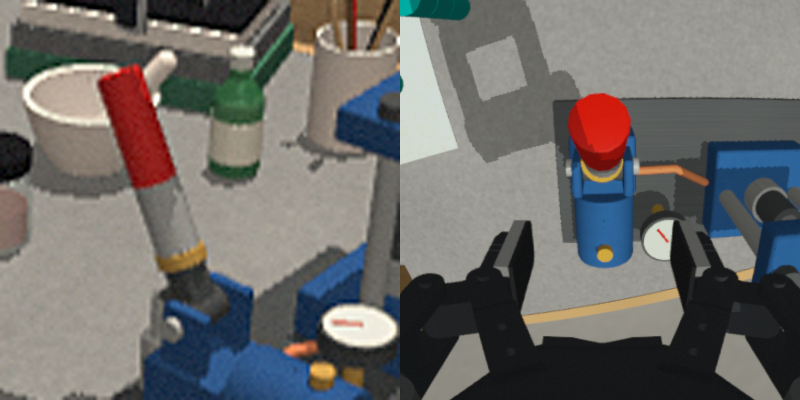

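The sleeve sits on the brass collar, lever up (scene crop (180,255)). In the wrist view its cap is at about crop (600,120). I'll refit with a wider search radius.

```bash
sed -i 's/<90/<180/; s/\[a,0,0.03\*np.sin(a),0,-.01\]/[a,0,.03,0,.05]/; s/np.array(\[a,0,0,0,-.005\])/np.array([a,0,.03,0,.05])/' h.py; python3 -c "
import h;from h import *;h.WS=.5;h.look('b3')"
```

```text
b3 t 9.65 tp [0.6419 0.1037 0.3361] F [ 0.3 -0.5 -0.4] iou [0.04 0.28] [3640, 414]
 tilt x 0.440 y -0.016 (tool), top tool mm [35.8 -2.4 69.9] mouth tool mm [-23.9  -0.2 196.6] mouth world [0.6644 0.0978 0.1395] u [-0.414  0.086  0.906]
```

Call:
apply_moves([
  {"dx": -15,"dy": -2,"dz": 0,"turn": 0,"jaw": 1},
  {"dx": -25,"dy": -2,"dz": 0,"turn": 0,"jaw": 1},
  {"dx": -25,"dy": -2,"dz": 20,"turn": 0,"jaw": 1},
  {"dx": -25,"dy": -2,"dz": 45,"turn": 0,"jaw": 1},
  {"dx": -25,"dy": -2,"dz": 62,"turn": 0,"jaw": 1},
])

```text
time: 10.17
tool_pos: [0.6657, 0.0959, 0.2738]
tool_rot: [-0.001, 0.12, 0.993, -0.0]
contact_force: [0.3, 0.6, -0.4]
gripper_width: 0.008
grasp_force: 0.0
```

Call:
apply_moves([
  {"dx": 0,"dy": 0,"dz": 0,"turn": 0,"jaw": 1},
  {"dx": 0,"dy": 0,"dz": 0,"turn": 0,"jaw": 1},
  {"dx": 0,"dy": 0,"dz": 0,"turn": 0,"jaw": 1},
])

```text
time: 10.42
tool_pos: [0.6665, 0.096, 0.2776]
tool_rot: [0.001, 0.12, 0.993, 0.0]
contact_force: [-0.1, 0.7, 0.1]
gripper_width: -0.005
grasp_force: 0.0
```

Call:
apply_moves([
  {"dx": 12,"dy": 0,"dz": 3,"turn": 0,"jaw": 1},
  {"dx": 24,"dy": 0,"dz": 3,"turn": 0,"jaw": 1},
  {"dx": 36,"dy": 0,"dz": 8,"turn": 0,"jaw": 1},
  {"dx": 47,"dy": 0,"dz": 13,"turn": 0,"jaw": 1},
  {"dx": 59,"dy": 0,"dz": 20,"turn": 0,"jaw": 1},
])

```text
time: 10.83
tool_pos: [0.6108, 0.1096, 0.2606]
tool_rot: [0.005, 0.12, 0.993, 0.0]
contact_force: [2.4, -1.9, 2.5]
gripper_width: -0.001
grasp_force: 2.0
```

```bash
python3 -c "
import h;from h import *;h.WS=.5;h.look('c1')"
```

```text
c1 t 10.8333 tp [0.6108 0.1096 0.2606] F [ 2.4 -1.9  2.5] iou [0.08 0.37] [6583, 344]
 tilt x 0.521 y -0.054 (tool), top tool mm [34.6 -1.  12.1] mouth tool mm [-35.1   6.6 133.3] mouth world [0.6477 0.1076 0.1277] u [-0.505  0.067  0.861]
```

Call:
apply_moves([
  {"dx": 12,"dy": 0,"dz": 9,"turn": 0,"jaw": 1},
  {"dx": 23,"dy": 0,"dz": 19,"turn": 0,"jaw": 1},
  {"dx": 32,"dy": 0,"dz": 29,"turn": 0,"jaw": 1},
  {"dx": 41,"dy": 0,"dz": 41,"turn": 0,"jaw": 1},
  {"dx": 49,"dy": 0,"dz": 52,"turn": 0,"jaw": 1},
])

```text
time: 11.35
tool_pos: [0.5635, 0.1215, 0.2087]
tool_rot: [0.004, 0.12, 0.993, 0.0]
contact_force: [0.5, -1.7, 8.1]
gripper_width: -0.004
grasp_force: 3.7
```

Call:
apply_moves([
  {"dx": 0,"dy": 0,"dz": 0,"turn": 0,"jaw": 1},
  {"dx": 0,"dy": 0,"dz": 0,"turn": 0,"jaw": 1},
])

```text
time: 11.52
tool_pos: [0.5626, 0.1217, 0.2075]
tool_rot: [0.002, 0.12, 0.993, 0.0]
contact_force: [-0.8, -0.7, 7.4]
gripper_width: -0.004
grasp_force: 3.3
```

```bash
python3 -c "
import h;from h import *;h.WS=.5;h.look('c2')
b=cv2.imread('pics/c2_2.png')
cv2.imwrite('pics/c2c.png',np.hstack([cv2.resize(b[160:280,330:450],(400,400),interpolation=cv2.INTER_CUBIC),cv2.resize(cv2.imread('pics/c2_1.png')[80:480,120:520],(400,400))]))"
```

```text
c2 t 11.5167 tp [0.5626 0.1217 0.2075] F [-0.8 -0.7  7.4] iou [0.17 0.46] [7150, 307]
 tilt x 0.693 y -0.040 (tool), top tool mm [37.2 -2.8 14.1] mouth tool mm [-52.3   2.9 121.6] mouth world [0.6145 0.112  0.0861] u [-0.633  0.113  0.766]
```

View pics/c2c.png

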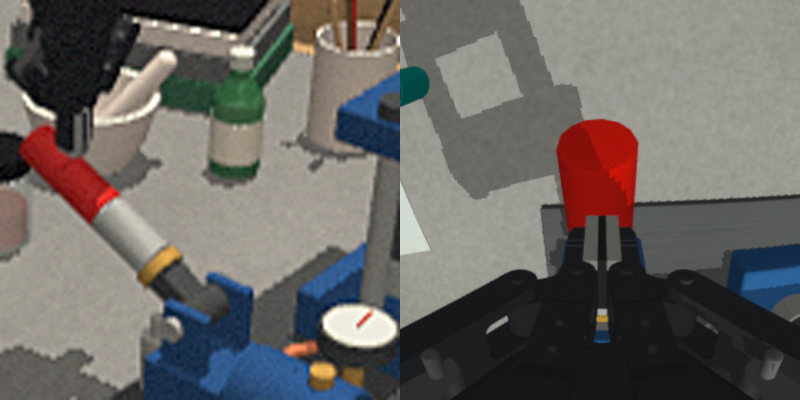

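The lever is well down with the sleeve on the collar, and the gauge needle has moved. Force is only 7 N, so it isn't at the stop yet; I'll press on.

Call:
apply_moves([
  {"dx": 3,"dy": 0,"dz": 5,"turn": 0,"jaw": 1},
  {"dx": 5,"dy": 0,"dz": 10,"turn": 0,"jaw": 1},
  {"dx": 7,"dy": 0,"dz": 15,"turn": 0,"jaw": 1},
  {"dx": 7,"dy": 0,"dz": 15,"turn": 0,"jaw": 1},
])

```text
time: 11.95
tool_pos: [0.559, 0.123, 0.1983]
tool_rot: [0.006, 0.12, 0.993, 0.0]
contact_force: [-3.2, -2.6, 20.9]
gripper_width: 0.003
grasp_force: 8.9
```

Call:
apply_moves([
  {"dx": -7,"dy": 0,"dz": -15,"turn": 0,"jaw": 1},
  {"dx": -24,"dy": 0,"dz": -40,"turn": 0,"jaw": 1},
  {"dx": -44,"dy": 0,"dz": -60,"turn": 0,"jaw": 1},
  {"dx": -68,"dy": 0,"dz": -76,"turn": 0,"jaw": 1},
  {"dx": -95,"dy": 0,"dz": -84,"turn": 0,"jaw": 1},
])

```text
time: 12.37
tool_pos: [0.6495, 0.1006, 0.2789]
tool_rot: [0.004, 0.12, 0.993, 0.001]
contact_force: [0.3, 0.4, 0.6]
gripper_width: -0.003
grasp_force: 0.0
```

Call:
apply_moves([
  {"dx": -20,"dy": 0,"dz": -3,"turn": 0,"jaw": 1},
  {"dx": -20,"dy": 0,"dz": -3,"turn": 0,"jaw": 1},
  {"dx": -20,"dy": 0,"dz": -3,"turn": 0,"jaw": 1},
  {"dx": -20,"dy": 0,"dz": -3,"turn": 0,"jaw": 1},
])

```text
time: 12.7
tool_pos: [0.666, 0.096, 0.2763]
tool_rot: [-0.0, 0.12, 0.993, 0.0]
contact_force: [-0.4, 0.7, -0.2]
gripper_width: -0.001
grasp_force: 0.0
```

```bash
python3 -c "
import h;from h import *;h.WS=.5;h.look('d1')"
```

```text
d1 t 12.7 tp [0.666  0.096  0.2763] F [-0.4  0.7 -0.2] iou [0.02 0.26] [8714, 418]
 tilt x 0.510 y -0.022 (tool), top tool mm [67.3 -1.6 12.4] mouth tool mm [ -1.    1.4 134.6] mouth world [0.6672 0.0972 0.1417] u [-0.478  0.095  0.873]
```

```bash
python3 - <<'E'
from h import *
for n in('b2','b3','c2','d1'):
    p=cv2.imread(f'pics/{n}_2.png').astype(int)[170:260,350:420];m=(p[...,2]>110)&(p[...,1]<50)&(p[...,0]<50)
    v,u=np.nonzero(m);print(n,m.sum(),u.min(),u.max(),v.min(),v.max(),u.mean().round(2),v.mean().round(2))
E
```

```text
b2 419 11 31 10 45 21.12 27.65
b3 421 11 31 10 45 21.15 27.64
c2 162 0 14 37 56 5.4 45.81
d1 415 9 31 10 45 20.02 27.79
```

Call:
apply_moves([
  {"dx": 12,"dy": 0,"dz": 3,"turn": 0,"jaw": 1},
  {"dx": 24,"dy": 0,"dz": 3,"turn": 0,"jaw": 1},
  {"dx": 36,"dy": 0,"dz": 8,"turn": 0,"jaw": 1},
  {"dx": 47,"dy": 0,"dz": 13,"turn": 0,"jaw": 1},
  {"dx": 59,"dy": 0,"dz": 20,"turn": 0,"jaw": 1},
])

```text
time: 13.22
tool_pos: [0.609, 0.11, 0.2575]
tool_rot: [0.003, 0.12, 0.993, -0.0]
contact_force: [4.1, -1.4, 0.7]
gripper_width: -0.001
grasp_force: 1.8
```

Call:
apply_moves([
  {"dx": 12,"dy": 0,"dz": 9,"turn": 0,"jaw": 1},
  {"dx": 23,"dy": 0,"dz": 19,"turn": 0,"jaw": 1},
  {"dx": 32,"dy": 0,"dz": 29,"turn": 0,"jaw": 1},
  {"dx": 41,"dy": 0,"dz": 41,"turn": 0,"jaw": 1},
  {"dx": 49,"dy": 0,"dz": 52,"turn": 0,"jaw": 1},
])

```text
time: 13.63
tool_pos: [0.5615, 0.1216, 0.2068]
tool_rot: [0.003, 0.12, 0.993, -0.0]
contact_force: [2.3, -3.1, 6.9]
gripper_width: -0.001
grasp_force: 3.6
```

Call:
apply_moves([
  {"dx": 3,"dy": 0,"dz": 5,"turn": 0,"jaw": 1},
  {"dx": 5,"dy": 0,"dz": 10,"turn": 0,"jaw": 1},
  {"dx": 7,"dy": 0,"dz": 15,"turn": 0,"jaw": 1},
  {"dx": 7,"dy": 0,"dz": 15,"turn": 0,"jaw": 1},
])

```text
time: 13.97
tool_pos: [0.5568, 0.1229, 0.1977]
tool_rot: [0.005, 0.12, 0.993, -0.0]
contact_force: [-6.4, -5.5, 25.7]
gripper_width: -0.001
grasp_force: 10.6
```

```bash
python3 -c "
import h;from h import *;h.WS=.5;h.look('e1')
b=cv2.imread('pics/e1_2.png')
cv2.imwrite('pics/e1c.png',cv2.resize(b[160:280,330:450],(400,400),interpolation=cv2.INTER_CUBIC))"
```

```text
e1 t 13.9667 tp [0.5568 0.1229 0.1977] F [-6.4 -5.5 25.7] iou [0.17 0.52] [7086, 288]
 tilt x 0.662 y -0.044 (tool), top tool mm [36.5 -1.9 13.7] mouth tool mm [-49.6   4.2 123.9] mouth world [0.6072 0.1149 0.0743] u [-0.615  0.105  0.781]
```

View pics/e1c.png

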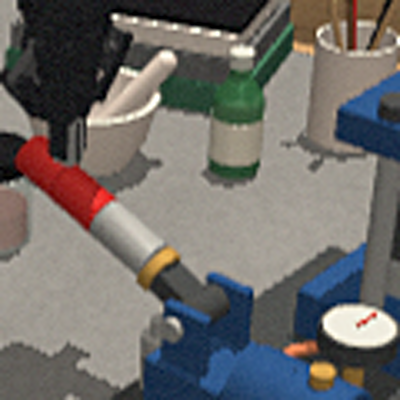

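The lever is pressed against its stop (25 N), with the sleeve on the collar at crop (158,268). I have now viewed 12 pictures, two over the 10 allowed, so I'll check the rest numerically.

```bash
python3 - <<'E'
from h import *
S=pickle.load(open('scene0.pkl','rb'));ex=np.array([-.973,.23,0])
for q in(0,.45,.5,.55,.6,.65):
    a=.45+q;print(q,[proj(S,np.array([.687,.09,.1])+r*(np.sin(a)*ex+np.cos(a)*np.array([0,0,1])))[0].round(1) for r in(50,190)])
print('seen collar 377.4,240.4  end 339.6,206.5; home up: top centre approx', )
E
```

```text
0 [array([1104.9, 2461.2]), array([1046.2, 2280.1])]
0.45 [array([-1191.4, -1939. ]), array([-1366.5, -2181.8])]
0.5 [array([ -950.2, -1477.9]), array([-1068.1, -1630.3])]
0.55 [array([ -784.8, -1162. ]), array([ -870.8, -1265.7])]
0.6 [array([-663.9, -931.2]), array([ -730. , -1005.5])]
0.65 [array([-571.1, -754.3]), array([-624. , -809.7])]
seen collar 377.4,240.4  end 339.6,206.5; home up: top centre approx
```

```bash
python3 - <<'E'
from h import *
S=pickle.load(open('scene0.pkl','rb'));ex=np.array([-.973,.23,0])
for q in(0,.45,.5,.55,.6,.65):
    a=.45+q;print(q,[proj(S,np.array([.687,.09,.1])+r*(np.sin(a)*ex+np.cos(a)*np.array([0,0,1])))[0].round(1).tolist() for r in(.05,.19)])
E
```

```text
0 [[383.4, 234.3], [366.1, 181.0]]
0.45 [[377.8, 236.6], [346.1, 192.6]]
0.5 [[377.3, 237.1], [344.4, 194.6]]
0.55 [[376.8, 237.6], [342.9, 196.7]]
0.6 [[376.4, 238.1], [341.6, 198.9]]
0.65 [[376.0, 238.7], [340.3, 201.3]]
```

The lever is at its stop (about 0.65). Now I'll return it and do stroke three.

Call:
apply_moves([
  {"dx": -7,"dy": 0,"dz": -15,"turn": 0,"jaw": 1},
  {"dx": -24,"dy": 0,"dz": -40,"turn": 0,"jaw": 1},
  {"dx": -44,"dy": 0,"dz": -60,"turn": 0,"jaw": 1},
  {"dx": -68,"dy": 0,"dz": -76,"turn": 0,"jaw": 1},
  {"dx": -95,"dy": 0,"dz": -84,"turn": 0,"jaw": 1},
])

```text
time: 14.48
tool_pos: [0.6477, 0.1011, 0.2775]
tool_rot: [0.003, 0.12, 0.993, 0.001]
contact_force: [0.4, 0.6, 1.1]
gripper_width: 0.001
grasp_force: 0.0
```

Call:
apply_moves([
  {"dx": -20,"dy": 0,"dz": -3,"turn": 0,"jaw": 1},
  {"dx": -20,"dy": 0,"dz": -3,"turn": 0,"jaw": 1},
  {"dx": -20,"dy": 0,"dz": -3,"turn": 0,"jaw": 1},
  {"dx": -20,"dy": 0,"dz": -3,"turn": 0,"jaw": 1},
])

```text
time: 14.82
tool_pos: [0.6649, 0.0963, 0.2756]
tool_rot: [-0.001, 0.12, 0.993, -0.0]
contact_force: [-0.4, -0.1, 1.1]
gripper_width: 0.0
grasp_force: 0.0
```

```bash
python3 - <<'E'
import h;from h import *;h.WS=.5;h.look('g1')
for n in('b3','d1','g1'):
    p=cv2.imread(f'pics/{n}_2.png').astype(int)[170:260,350:420];m=(p[...,2]>110)&(p[...,1]<50)&(p[...,0]<50)
    v,u=np.nonzero(m);print(n,m.sum(),u.min(),u.max(),v.min(),v.max(),u.mean().round(2),v.mean().round(2))
E
```

```text
g1 t 14.8167 tp [0.6649 0.0963 0.2756] F [-0.4 -0.1  1.1] iou [0.02 0.27] [8742, 416]
 tilt x 0.517 y -0.015 (tool), top tool mm [66.5 -0.9 12.1] mouth tool mm [ -2.7   1.3 133.7] mouth world [0.6676 0.0969 0.1418] u [-0.482  0.103  0.87 ]
b3 421 11 31 10 45 21.15 27.64
d1 415 9 31 10 45 20.02 27.79
g1 416 9 31 10 45 20.02 27.85
```

Call:
apply_moves([
  {"dx": 12,"dy": 0,"dz": 3,"turn": 0,"jaw": 1},
  {"dx": 24,"dy": 0,"dz": 3,"turn": 0,"jaw": 1},
  {"dx": 36,"dy": 0,"dz": 8,"turn": 0,"jaw": 1},
  {"dx": 47,"dy": 0,"dz": 13,"turn": 0,"jaw": 1},
  {"dx": 59,"dy": 0,"dz": 20,"turn": 0,"jaw": 1},
])

```text
time: 15.33
tool_pos: [0.6088, 0.11, 0.2573]
tool_rot: [0.002, 0.12, 0.993, -0.0]
contact_force: [3.5, -1.3, 1.0]
gripper_width: -0.001
grasp_force: 1.8
```

Call:
apply_moves([
  {"dx": 12,"dy": 0,"dz": 9,"turn": 0,"jaw": 1},
  {"dx": 23,"dy": 0,"dz": 19,"turn": 0,"jaw": 1},
  {"dx": 32,"dy": 0,"dz": 29,"turn": 0,"jaw": 1},
  {"dx": 41,"dy": 0,"dz": 41,"turn": 0,"jaw": 1},
  {"dx": 49,"dy": 0,"dz": 52,"turn": 0,"jaw": 1},
])

```text
time: 15.75
tool_pos: [0.5612, 0.1215, 0.2066]
tool_rot: [0.002, 0.12, 0.993, -0.0]
contact_force: [0.4, -3.1, 6.7]
gripper_width: -0.0
grasp_force: 3.6
```

Call:
apply_moves([
  {"dx": 3,"dy": 0,"dz": 5,"turn": 0,"jaw": 1},
  {"dx": 5,"dy": 0,"dz": 10,"turn": 0,"jaw": 1},
  {"dx": 7,"dy": 0,"dz": 15,"turn": 0,"jaw": 1},
  {"dx": 7,"dy": 0,"dz": 15,"turn": 0,"jaw": 1},
  {"dx": 7,"dy": 0,"dz": 15,"turn": 0,"jaw": 1},
])

```text
time: 16.17
tool_pos: [0.5567, 0.1228, 0.1978]
tool_rot: [0.005, 0.12, 0.993, -0.0]
contact_force: [-6.3, -4.3, 25.5]
gripper_width: -0.005
grasp_force: 11.2
```

Call:
apply_moves([
  {"dx": -7,"dy": 0,"dz": -15,"turn": 0,"jaw": 1},
  {"dx": -24,"dy": 0,"dz": -40,"turn": 0,"jaw": 1},
  {"dx": -44,"dy": 0,"dz": -60,"turn": 0,"jaw": 1},
  {"dx": -68,"dy": 0,"dz": -76,"turn": 0,"jaw": 1},
  {"dx": -95,"dy": 0,"dz": -84,"turn": 0,"jaw": 1},
])

```text
time: 16.58
tool_pos: [0.6476, 0.1011, 0.2774]
tool_rot: [0.003, 0.12, 0.993, 0.0]
contact_force: [0.6, 0.7, 0.6]
gripper_width: 0.001
grasp_force: 0.0
```

Call:
apply_moves([
  {"dx": -20,"dy": 0,"dz": -3,"turn": 0,"jaw": 1},
  {"dx": -20,"dy": 0,"dz": -20,"turn": 0,"jaw": 1},
  {"dx": -20,"dy": 0,"dz": -50,"turn": 0,"jaw": 1},
  {"dx": -20,"dy": 0,"dz": -60,"turn": 0,"jaw": 1},
  {"dx": -20,"dy": 0,"dz": -60,"turn": 0,"jaw": 1},
])

```text
time: 17.0
tool_pos: [0.6669, 0.0963, 0.3379]
tool_rot: [0.004, 0.12, 0.993, 0.001]
contact_force: [-0.7, -0.4, 0.3]
gripper_width: -0.001
grasp_force: 0.0
```

```bash
python3 - <<'E'
import h;from h import *;h.WS=.5;h.look('k1')
for n in('b3','d1','k1'):
    p=cv2.imread(f'pics/{n}_2.png').astype(int)[170:260,350:420];m=(p[...,2]>110)&(p[...,1]<50)&(p[...,0]<50)
    v,u=np.nonzero(m);print(n,m.sum(),u.min(),u.max(),v.min(),v.max(),u.mean().round(2),v.mean().round(2))
E
```

```text
k1 t 17.0 tp [0.6669 0.0963 0.3379] F [-0.7 -0.4  0.3] iou [0.03 0.26] [4863, 418]
 tilt x 0.489 y -0.016 (tool), top tool mm [68.5 -1.8 73.2] mouth tool mm [  2.7   0.5 196.7] mouth world [0.6658 0.0975 0.1411] u [-0.467  0.096  0.879]
b3 421 11 31 10 45 21.15 27.64
d1 415 9 31 10 45 20.02 27.79
k1 412 9 31 10 45 20.01 27.68
```

```bash
python3 -c "
from plant import ticket;print(ticket.job_done())"
```

```text
the job is handed in; nothing more can be done
None
```

The sleeve is home against the brass collar, three full strokes are done with the lever back up, and the job is handed in with the arm clear; no verdict came back, and I viewed 12 pictures, two over the limit of 10.

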